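# Change over the forming sleeve on a leaning bench arbor

### The arm

A 6-joint arm with a two-finger parallel gripper is mounted at the origin on the work surface. World frame = base frame: x ahead of the robot, y to its left, z up, the work surface at z = 0. Lengths are in mm, angles in degrees, forces in N, time in s.
With the tool pointing down it reaches from about 350 to 850 mm from the base axis. Payload 8.1 kg.
Tool frame: the origin (TCP) lies between the finger pads; the fingertips stand 22 mm ahead of it and the grasp point (between the pads) lies 3 mm ahead of it (r.nose_length is the z of the fingertips in the tool frame, in mm); z points along the fingers, x is the direction in which the jaws open and shut, and the axes are right-handed (so a half turn about z gives the same grasp; the last joint's range is limited). The gripper opens to 85 mm and grips with 20 to 120 N. Pads are 22 mm wide; open, the fingers measure 114 mm over their backs; the gripper's body (76 mm by 85 mm) begins 54 mm behind the grasp point. The pads swing forward as they close: fully open they stand 13 mm farther back than shut.
Start: joints at [65.008, 7.471, 85.268, -0, 87.261, -4.893], TCP at [206.168, 563.471, 253.292] pointing down, gripper open.
Joint ranges: [-169.43, 169.43], [-51.17, 129.36], [1.28, 143.12], [-76.62, 256.62], [0, 156.53], [-152.29, 152.29]. Speed limits (degrees/s): [136.94, 136.94, 159.86, 180, 180, 180].

### API

Orientations are given as [roll, pitch, yaw] about the fixed x, y, z axes, in that order (R = Rz(yaw) Ry(pitch) Rx(roll)).
In Python, from bench import r gives the robot as it stands.
- The arm moves only by the shell command python3 -m jog 'ROWS' [FORCE]. ROWS is JSON, a list of rows, each a list of 5 numbers: the shift along the tool's x, y, z in m, then the turn about the tool's z in degrees, then the opening in per cent of the stroke, from 0 (shut) to 100 (fully open). A call has 1 to 8 rows; each row is the pose to reach, as a shift and turn from the pose measured when the call began, along the tool's axes at that moment; what a row does not reach only later rows make up. A row lasts 1/10 s, in which the tool goes at most 50 mm and 8.59 degrees, less where a joint would pass 70% of its speed; a pose out of reach is approached as far as the arm can. A call with a gripper value outside its range is refused whole. The fingers move at their own pace and stop on an object; FORCE is the grip in N (left out, the last holds). Time passes only in rows, so rows that repeat a pose let the fingers close. It gives the time, the measured TCP pose, the force and the opening at its end, in the units of the state.
- r.sense(): the state, without advancing time (a new reading comes with each control period).
- r.snapshot(name): name is "scene" or "side" or "wrist"; returns a dict with "image" (420x560x3 uint8, red, green, blue), "K" (3x3 intrinsics, pixels), "T" (4x4, takes a point from camera to world coordinates); the wrist camera has in their place "tool_from_camera" (4x4, takes a point from camera to tool coordinates, whose origin is the TCP and whose axes are the tool frame's). Camera axes: x right, y down, z forward; pixel columns grow to the right and rows downward; lengths in mm; the calibration is good to about 2 mm. A picture is of the moment at which its call begins: read the wrist's pose just before it. There is no depth.
- r.hand_in(): hands the job in, once; it reports no verdict.
Trained networks look in a picture, given as the dict that the camera call returned (one of the last four; its "shot" number tells which), for a name from the list of things; names that differ only in an ending like _2 or _b are one class to them, and where a whole thing is asked for, a point or a joint stands for the part that bears it (a point fixed in the world has none). Each returns a list of dicts, best first, with "conf" (0 to 1); they miss things now and then, are a little off and sometimes report something else, mostly with a low value. They report only what shows in the picture. A call takes as long as a camera call. They do not tell look-alikes from the thing itself.
- r.search_frame(picture, label): "bbox" ([left, top, right, bottom] in pixels, round what is visible of it).
- r.pinpoint(picture, label): "uv" ([column, row] in pixels: a listed point, or the origin of a listed thing).
The state is a dict: "time": time; "joint_pos": joint angles; "qd": joint speeds; "joint_efforts": joint torques, N m; "tool_pos": TCP position; "tcp_rot": TCP orientation; "ft_force": force on the tool from outside, world axes, zero at the start; "wrist_torque": the same for the moment, N m; "finger_gap": finger opening in mm.
Only numpy, scipy, OpenCV 4.12 (cv2) and the standard library are available. Lean on these libraries where they do the work, as an engineer would, in place of code of your own. Each camera call takes 0.05 s, during which the arm holds its last target. There are 200 camera calls.

### The job

Pull the red forming sleeve off the leaning arbor, where spring balls hold it, and put it away over the free upright storage post: same end (brass band) down, lowered rather than dropped, and sitting fully down on the wooden base. Then let go, leaving the blue sleeve, the pliers and the jar where they are.

Things in the scene. Friction and masses are not known exactly. Their poses are not given: they have to be found in the camera images.
- red_sleeve: red nylon sleeve, a straight tube: 80 mm long, outer diameter 48 mm, through bore 28.8 mm (wider groove inside, 8 to 25 mm above the lower end, for the spring balls), brass band round the lowest 10 mm, 0.08 to 0.17 kg. Origin: centre of its lower (brass band) end; z axis along the tube to the other end. Starts on the arbor against its shoulder, leaning with it.
- arbor: steel arbor leaning 35 degrees from vertical on a fixed grey foot 140 x 100 x 16 mm. Origin: centre of the shoulder (disc, 52 mm diameter) the sleeve sits on, 75 mm above the table; z axis along the arbor to its free top, y level. Spigot inside the sleeve: 26 mm diameter, 55 mm long. Two spring balls 16.5 mm above the shoulder hold the sleeve; pulling it off along z takes about 10 to 16 N.
- free_post: free storage post: square light-wood base 80 x 80 x 20 mm, fixed, with an upright aluminium post of 22 mm diameter in its centre, top 80 mm above the table (60 mm above the base), last 8 mm tapered to 12 mm. Origin: centre of the base's underside, on the table.
- free_post_seat (a point): centre of the top face of the free post's wooden base, 20 mm above the table: where the centre of the sleeve's lower end belongs
- taken_post: an identical storage post, already taken by the blue sleeve. Origin: centre of the base's underside.
- blue_sleeve: blue sleeve of the same size as the red one, loose on the taken post. Origin: centre of its lower end, 20 mm above the table. Leave alone.
- pliers: pliers with dark blue handles, lying loose on the bench: 150 mm long, 52 mm wide, 12 mm thick. Origin: underside, near the middle of the length; x axis towards the jaws. Leave alone.
- jar: closed amber glass jar with a brass lid, 52 mm diameter, 70 mm high, standing loose. Origin: centre of its underside. Leave alone.
Things that resemble listed ones, but are neither listed nor needed, are in the scene too. What is meant by the red_sleeve is not green or turquoise, and is the smaller of those in its own colour.

How it is judged (in metres and radians):
On the way, in this order (a step that is already met when the one before it is completed fails the run):
1. the red sleeve is pulled off the arbor, its lower end clear of the arbor (distance between red_sleeve and arbor above 0.065 m), for 0.1 s.
2. the red sleeve's lower end is over the free post, the post's top inside it (horizontal distance between red_sleeve and free_post_seat below 0.01 m and z of red_sleeve in the frame of free_post_seat below 0.05 m), for 0.1 s.
At the end, for the whole second after the job is handed in: The red sleeve stands on the free post's base, brass band down: centre of its lower end within 7 mm of the post axis and 4 mm of the base's top face in height, upright within 0.08 rad, at rest and released; the blue sleeve is still seated on its own post (horizontal distance between red_sleeve and free_post_seat below 0.007 m and z of red_sleeve in the frame of free_post_seat between -0.004 and 0.004 m and angle between red_sleeve's own z axis and vertical below 0.08 rad and linear speed of red_sleeve below 0.02 m/s and horizontal distance between blue_sleeve and taken_post below 0.01 m and height (world z) of blue_sleeve below 0.026 m); the robot touches nothing.
It fails at once if the red sleeve drops down the free post (faster than 0.6 m/s) (horizontal distance between red_sleeve and free_post_seat below 0.015 m and z of red_sleeve in the frame of free_post_seat below 0.07 m and linear speed of red_sleeve above 0.6 m/s).
It fails at once if the blue sleeve is disturbed (moved over 15 mm) (distance of blue_sleeve from where it was at the start of the episode above 0.015 m).
It fails at once if the pliers are disturbed (moved over 20 mm) (distance of pliers from where it was at the start of the episode above 0.02 m).
It fails at once if the jar is disturbed (moved over 20 mm) (distance of jar from where it was at the start of the episode above 0.02 m).
It also fails if it takes over 37 s, if anything falls off the work surface, if the arm or the gripper's body presses on something with over 40 N, if the wrist force passes 120 N, or if a joint passes its speed limit or range.

## Working session

There is one attempt and no reset: what is moved stays moved. The work goes in short steps, Python scripts to look and compute and a shell command to move; the robot and the scene stay as the last step left them, time stands still between calls to the robot, and variables do not carry over. Pictures are saved under pics/ and viewed, about 8 in all and at most 12, crops included, and the job is handed in when it is done.

```bash
mkdir -p pics; ls; cat > h.py <<'E'
import numpy as np, cv2
from bench import r
from scipy.spatial.transform import Rotation as R
E
python3 - <<'E'
from h import *
s=r.sense();print(s)
P={}
for n in ["scene","side","wrist"]:
    p=r.snapshot(n);P[n]=p
    cv2.imwrite(f"pics/{n}0.png",p["image"][:,:,::-1])
    print(n,p["K"].tolist(),np.round(p.get("T",p.get("tool_from_camera")),3).tolist())
    for l in ["red_sleeve","arbor","free_post","free_post_seat"]:
        print(l,[(np.round(d["uv"],1).tolist(),round(d["conf"],2)) for d in r.pinpoint(p,l)[:4]])
print(r.sense()["time"])
E
```

```text
pics
{'time': 0.0, 'joint_pos': array([ 6.50064667e+01,  7.51447702e+00,  8.53284778e+01, -3.58819325e-04,
        8.72620644e+01, -4.89265858e+00]), 'qd': array([ 0.08913419,  0.00422102, -0.02362986,  0.06141781, -0.01756036,
        0.03478011]), 'joint_efforts': array([ 6.35672623e-04, -5.69393742e+01, -5.00555348e+01, -1.58427383e-04,
        1.45829382e-02,  1.00303151e-05]), 'tool_pos': array([205.96743238, 563.00254699, 252.25865911]), 'tcp_rot': array([-1.79991400e+02,  1.04667170e-01,  6.98991506e+01]), 'ft_force': array([0.22973501, 0.03049306, 0.07591674]), 'wrist_torque': array([ 0.04725806,  0.04703619, -0.03395024]), 'finger_gap': 85.65599295623345}
scene [[488.1389342436048, 0.0, 288.2369173829418], [0.0, 488.1389342436048, 205.05037475022473], [0.0, 0.0, 1.0]] [[-0.336, 0.746, -0.575, 1113.578], [0.942, 0.268, -0.202, 209.332], [0.004, -0.61, -0.792, 907.26], [0.0, 0.0, 0.0, 1.0]]
red_sleeve [([322.5, 156.7], 0.97), ([304.7, 240.1], 0.7), ([409.4, 181.9], 0.7), ([230.1, 230.4], 0.57)]
arbor [([305.0, 245.5], 0.75), ([418.9, 280.2], 0.45)]
free_post [([417.4, 279.5], 0.65), ([110.5, 260.3], 0.53)]
free_post_seat [([423.1, 273.8], 0.66)]
side [[450.45801204597575, 0.0, 286.6953364151149], [0.0, 450.45801204597575, 214.41595947322287], [0.0, 0.0, 1.0]] [[0.783, -0.285, 0.552, -124.527], [-0.621, -0.382, 0.684, -773.081], [0.016, -0.879, -0.476, 622.746], [0.0, 0.0, 0.0, 1.0]]
red_sleeve [([179.0, 216.0], 0.89), ([220.8, 257.7], 0.74), ([299.8, 196.2], 0.59), ([341.8, 249.1], 0.57)]
arbor [([300.1, 197.8], 0.62)]
free_post [([233.1, 195.3], 0.64)]
free_post_seat [([236.1, 189.0], 0.87)]
wrist [[328.1488415115913, 0.0, 279.04352755367023], [0.0, 328.1488415115913, 206.58843346221013], [0.0, 0.0, 1.0]] [[1.0, 0.0, 0.001, -0.803], [-0.001, 0.961, 0.278, -69.782], [-0.001, -0.278, 0.961, -120.745], [0.0, 0.0, 0.0, 1.0]]
red_sleeve []
arbor []
free_post []
free_post_seat []
0.75
```

View pics/scene0.png

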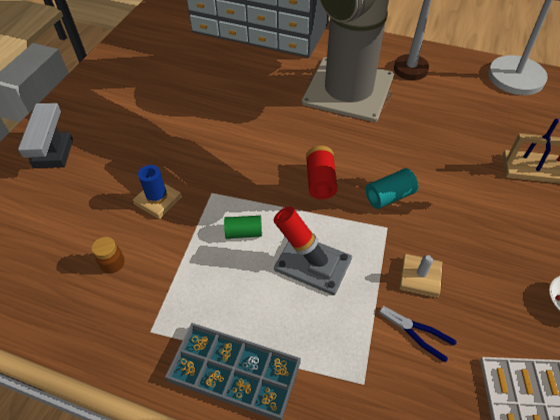

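View pics/side0.png

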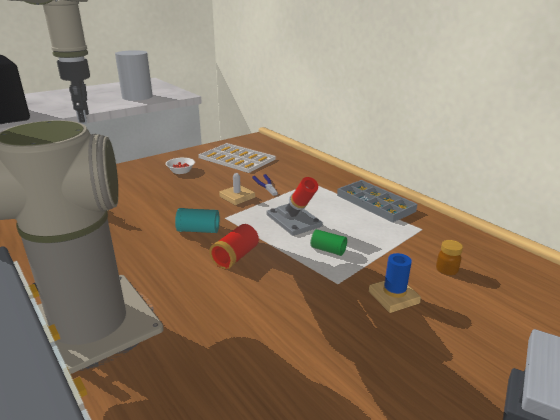

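The scene view shows the red sleeve on the arbor, with its top near (285,215) and the shoulder near (312,248). The free post's base is at about (421,275). The large red look-alike lies at (321,172), and the pliers are at (418,332). The side view shows the sleeve at (306,190) and the free post at (237,192). The tool can't tilt, so I'll have to right the sleeve in the grip by pushing it against something.

```bash
cat >> h.py <<'E'
def proj(P,K,T):
    c=(np.asarray(P)-T[:3,3])@T[:3,:3]; q=c@K.T
    return q[:,:2]/q[:,2:]
def ray(uv,K,T,z):
    d=T[:3,:3]@np.linalg.solve(K,[uv[0],uv[1],1]); o=T[:3,3]
    return o+d*(z-o[2])/d[2]
def cyl(base,ax,r0,z0,z1):
    ax=ax/np.linalg.norm(ax); u=np.cross(ax,[.3,.9,.1]);u/=np.linalg.norm(u);v=np.cross(ax,u)
    t=np.linspace(0,2*np.pi,40)[:,None]
    c=r0*(np.cos(t)*u+np.sin(t)*v)
    return np.vstack([base+ax*z0+c,base+ax*z1+c])
def redmask(img,seed):
    h=cv2.cvtColor(img,cv2.COLOR_RGB2HSV).astype(int)
    m=(((h[...,0]<7)|(h[...,0]>172))&(h[...,1]>150)&(h[...,2]>60)).astype(np.uint8)
    n,l,st,c=cv2.connectedComponentsWithStats(m)
    k=min(range(1,n),key=lambda i:np.hypot(*(c[i]-seed))+(1e3 if st[i,4]<60 else 0))
    return (l==k).astype(np.uint8),c[k],st[k,4]
def hullmask(P,K,T,s=4):
    m=np.zeros((420*s,560*s),np.uint8)
    q=cv2.convexHull(((proj(P,K,T)+.5)*s).astype(np.int32)); cv2.fillConvexPoly(m,q,1)
    return cv2.resize(m.astype(np.float32),(560,420),interpolation=cv2.INTER_AREA)
E
python3 - <<'E'
from h import *
from scipy.optimize import minimize
p={n:r.snapshot(n) for n in["scene","side"]}
np.set_printoptions(suppress=True,precision=1)
for n,uv in[("scene",(423.1,273.8)),("side",(236.1,189))]: print("seat",n,ray(uv,p[n]["K"],p[n]["T"],20))
for n,uv in[("scene",(426,259)),("side",(237,175))]: print("posttop",n,ray(uv,p[n]["K"],p[n]["T"],80))
for n,uv in[("scene",(305,245)),("side",(300,198))]: print("sh",n,ray(uv,p[n]["K"],p[n]["T"],75))
seed={"scene":(293,228),"side":(306,190)}
M={}
for n in p:
    M[n],c,a=redmask(p[n]["image"],seed[n]);print(n,c,a)
def cost(v,names):
    ax=np.array([np.sin(np.radians(35))*np.cos(v[2]),np.sin(np.radians(35))*np.sin(v[2]),np.cos(np.radians(35))])
    P=cyl(np.array([v[0],v[1],75]),ax,24,10,80)
    return sum(np.abs(M[n]-hullmask(P,p[n]["K"],p[n]["T"])).sum() for n in names)
s=ray((305,245),p["scene"]["K"],p["scene"]["T"],75)
for names in (["scene","side"],["scene"],["side"]):
    b=min((minimize(cost,[s[0],s[1],a],args=(names,),method="Nelder-Mead",options=dict(initial_simplex=[[s[0],s[1],a],[s[0]+15,s[1],a],[s[0],s[1]+15,a],[s[0],s[1],a+.4]])) for a in np.radians([-180,-120,-60,0,60,120])),key=lambda o:o.fun)
    print(names,b.x[:2],np.degrees(b.x[2]),b.fun)
print(r.sense()["time"])
E
```

```text
seat scene [543.9 306.1  20. ]
seat side [551.3 318.6  20. ]
posttop scene [547.3 299.   80. ]
posttop side [539.7 291.4  80. ]
sh scene [593.8  63.   75. ]
sh side [598.6  66.4  75. ]
scene [292.5 226.6] 915
side [304.7 190.8] 485
['scene', 'side'] [588.2  58. ] 261.176768190397 99.875
['scene'] [585.9  57.8] -95.04940635658046 61.8125
['side'] [590.4  59.9] -100.17692268721072 31.125
0.85
```

```bash
cat >> h.py <<'E'
def need(x,y,z,yaw):
    s=r.sense(); Rm=R.from_euler("xyz",s["tcp_rot"],degrees=True)
    d=Rm.inv().apply(np.array([x,y,z])-s["tool_pos"])/1e3
    t=-((yaw-s["tcp_rot"][2]+180)%360-180)
    print("need",np.round(d,4),"turn",round(t,2),"t",s["time"],"tcp",np.round(s["tool_pos"],1),"rot",np.round(s["tcp_rot"],2),"j6",round(s["joint_pos"][5],1))
E
python3 -m jog '[[-0.374,0.538,-0.038,78.7,100],[-0.374,0.538,-0.038,78.7,100],[-0.374,0.538,-0.038,78.7,100],[-0.374,0.538,-0.038,78.7,100],[-0.374,0.538,-0.038,78.7,100],[-0.374,0.538,-0.038,78.7,100],[-0.374,0.538,-0.038,78.7,100],[-0.374,0.538,-0.038,78.7,100]]'
python3 -c "
from h import *
need(583,27,290,-8.8)"
```

```text
time: 1.65
tool_pos: [436.6, 235.0, 276.9]
tcp_rot: [-180.0, -0.1, 0.8]
ft_force: [0.2, 0.2, -0.3]
finger_gap: 85.5
need [ 0.1435  0.21   -0.013 ] turn 9.6 t 1.65 tcp [436.6 235.  276.9] rot [-1.7997e+02 -5.0000e-02  8.0000e-01] j6 21.6
```

```bash

python3 -m jog '[[0.143,0.21,-0.013,9.6,100],[0.143,0.21,-0.013,9.6,100],[0.143,0.21,-0.013,9.6,100],[0.143,0.21,-0.013,9.6,100],[0.143,0.21,-0.013,9.6,100],[0.143,0.21,-0.013,9.6,100],[0.143,0.21,-0.013,9.6,100],[0.143,0.21,-0.013,9.6,100]]'
python3 - <<'E'
from h import *
from scipy.optimize import minimize
need(583,27,290,-8.8)
s=r.sense();p=r.snapshot("wrist");cv2.imwrite("pics/w1.png",p["image"][:,:,::-1])
T=np.eye(4);T[:3,:3]=R.from_euler("xyz",s["tcp_rot"],degrees=True).as_matrix();T[:3,3]=s["tool_pos"];T=T@p["tool_from_camera"]
ax=lambda a:np.array([np.sin(np.radians(35))*np.cos(a),np.sin(np.radians(35))*np.sin(a),np.cos(np.radians(35))])
a0=np.radians(-98.8);b=np.array([588,58,75.])
seed=proj([b+ax(a0)*45],p["K"],T)[0]
M,c,ar=redmask(p["image"],seed);print(seed,c,ar)
cost=lambda v:np.abs(M-hullmask(cyl(np.array([v[0],v[1],75]),ax(v[2]),24,10,80),p["K"],T)).sum()
x0=[588,58,a0]
o=minimize(cost,x0,method="Nelder-Mead",options=dict(initial_simplex=[x0,[598,58,a0],[588,68,a0],[588,58,a0+.2]]))
print(o.x[:2],np.degrees(o.x[2]),o.fun)
E
```

```text
time: 2.45
tool_pos: [582.1, 27.7, 289.8]
tcp_rot: [-179.9, -0.0, -8.8]
ft_force: [-0.5, 0.3, -0.8]
finger_gap: 85.6
need [ 0.001   0.0006 -0.0002] turn 0.01 t 2.45 tcp [582.1  27.7 289.8] rot [-1.7994e+02 -1.0000e-02 -8.7900e+00] j6 6.4
[279.7576358  184.45124061] [279.76344878 186.12331123] 4071
[586.90577977  57.83152336] -96.73851813904902 263.0
```

View pics/w1.png

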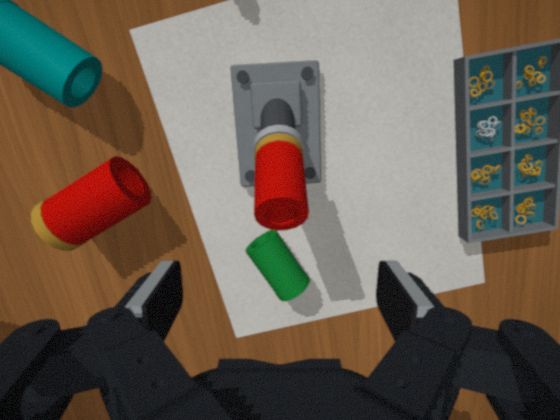

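The wrist view shows the sleeve at (280,185), brass band at (278,143), lined up between the jaws. It leans toward the gripper, and the wrist fit agrees with the fit from the two fixed cameras to about 2 mm. Next I descend and grip.

```bash

python3 -m jog '[[0.001,0.001,0.04,-1.8,100],[0.001,0.001,0.08,-1.8,100],[0.001,0.001,0.12,-1.8,100],[0.001,0.001,0.145,-1.8,100],[0.001,0.001,0.16,-1.8,100],[0.001,0.001,0.167,-1.8,100],[0.001,0.001,0.167,-1.8,100]]' 60
python3 -m jog '[[0,0,0,0,55],[0,0,0,0,50],[0,0,0,0,40],[0,0,0,0,40],[0,0,0,0,40],[0,0,0,0,40],[0,0,0,0,40]]' 60
python3 -c "
from h import *
need(583,27,123,-7)"
```

```text
time: 3.2
tool_pos: [582.7, 27.9, 123.0]
tcp_rot: [-179.9, -0.0, -6.9]
ft_force: [-0.7, 0.4, 0.2]
finger_gap: 85.6
time: 3.9
tool_pos: [583.7, 27.9, 125.2]
tcp_rot: [-179.9, -0.2, -6.9]
ft_force: [-1.7, 0.6, 8.4]
finger_gap: 47.1
need [-0.0006  0.0009  0.0022] turn 0.12 t 3.9 tcp [583.7  27.9 125.2] rot [-1.7993e+02 -1.6000e-01 -6.8800e+00] j6 4.5
```

```bash

python3 -m jog '[[0,0.003,-0.004,0,40],[0,0.006,-0.008,0,40],[0,0.009,-0.012,0,40],[0,0.0115,-0.0164,0,40],[0,0.0172,-0.0246,0,40],[0,0.023,-0.0328,0,40],[0,0.0287,-0.041,0,40],[0,0.0287,-0.041,0,40]]' 80
python3 -m jog '[[0,0.0057,-0.0082,0,40],[0,0.0115,-0.0164,0,40],[0,0.0172,-0.0246,0,40],[0,0.023,-0.0328,0,40],[0,0.0287,-0.041,0,40],[0,0.0287,-0.041,0,40]]' 80
python3 - <<'E'
from h import *
p=r.snapshot("side");q=r.snapshot("scene")
cv2.imwrite("pics/s2.png",np.hstack([cv2.resize(p["image"][110:290,200:400],None,fx=2,fy=2),cv2.resize(q["image"][130:310,200:400],None,fx=2,fy=2)])[:,:,::-1])
E
```

```text
time: 4.7
tool_pos: [581.2, -2.0, 168.4]
tcp_rot: [-180.0, -0.3, -6.9]
ft_force: [0.4, -0.8, -0.7]
finger_gap: 46.5
time: 5.3
tool_pos: [578.3, -31.5, 211.4]
tcp_rot: [-180.0, -0.5, -7.0]
ft_force: [0.5, -0.1, -1.6]
finger_gap: 46.8
```

View pics/s2.png

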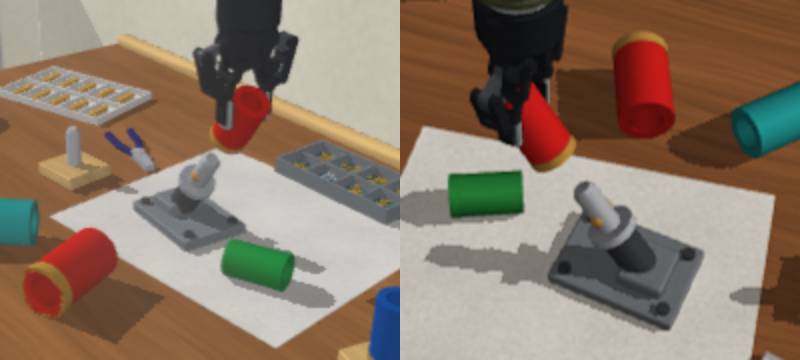

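The sleeve is off the arbor, still tilted 35° in the jaws, and the spigot is bare at crop position (590,200). I'll carry it toward the free post and look down with the wrist camera.

```bash

python3 -m jog '[[0,-0.005,-0.02,0,40],[-0.01,-0.04,-0.03,0,40],[-0.02,-0.08,-0.03,0,40],[-0.03,-0.12,-0.03,0,40],[-0.04,-0.16,-0.03,0,40],[-0.05,-0.2,-0.03,0,40],[-0.063,-0.235,-0.025,0,40],[-0.063,-0.251,-0.02,0,40]]' 80
python3 -m jog '[[0,0,0,0,40]]' 80
python3 - <<'E'
from h import *
s=r.sense();p=r.snapshot("wrist");q=r.snapshot("side")
cv2.imwrite("pics/w3.png",p["image"][:,:,::-1])
cv2.imwrite("pics/q3.png",q["image"][:,:,::-1])
T=np.eye(4);T[:3,:3]=R.from_euler("xyz",s["tcp_rot"],degrees=True).as_matrix();T[:3,3]=s["tool_pos"];T=T@p["tool_from_camera"]
np.savez("w3.npz",T=T,K=p["K"])
need(546,225,220,-7)
for l in["free_post_seat","free_post"]:
  for d in r.pinpoint(p,l)[:2]: print(l,d["uv"],d["conf"],ray(d["uv"],p["K"],T,20 if "seat" in l else 0))
E
```

```text
time: 6.2
tool_pos: [543.7, 229.6, 228.7]
tcp_rot: [-179.9, -0.3, -6.8]
ft_force: [1.3, -1.1, -0.8]
finger_gap: 46.6
time: 6.3
tool_pos: [542.8, 231.4, 227.2]
tcp_rot: [-179.9, -0.2, -6.6]
ft_force: [-0.1, -0.8, -1.6]
finger_gap: 46.7
need [0.0031 0.0041 0.0079] turn 0.29 t 6.4 tcp [543.4 229.5 227.9] rot [-179.97   -0.22   -6.71] j6 24.7
free_post [268.6, 113.0] 0.67 [541.30561589 300.6734829    0.        ]
```

View pics/w3.png

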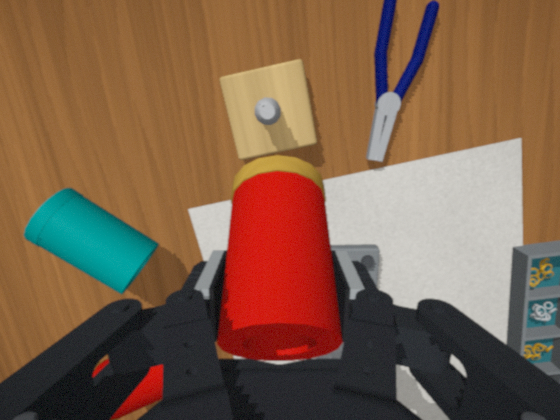

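The wrist view shows the free post's base with its centre near (269,109), the post tip near (265,106), and the sleeve leaning in the grip with its band at (278,165). Next I work out the post position and the sleeve's pose in the tool frame.

```bash
cat >> h.py <<'E'
def sleevefit(img,K,Tc,x0,seed):
    "sleeve in tool frame, tool_from_camera Tc: x,y,z of lower end (mm), tilt (deg; + = top towards tool y), wrist image"
    from scipy.optimize import minimize
    M,c,a=redmask(img,seed)
    def cost(v):
        t=np.radians(v[3]); ax=np.array([0,np.sin(t),-np.cos(t)])
        return np.abs(M-hullmask(cyl(np.array(v[:3]),ax,24,10,80),K,Tc))[:360].sum()
    x0=np.array(x0,float); S=[x0]+[x0+d for d in np.diag([4,8,8,8.])]
    o=minimize(cost,x0,method="Nelder-Mead",options=dict(initial_simplex=S,maxiter=400))
    return np.round(o.x,1),o.fun,a
E
python3 - <<'E'
from h import *
d=np.load("w3.npz");K,T=d["K"],d["T"]
for uv,z in[((269.3,109.5),20),((265,105),80),((221,76),20),((302,60),20),((316,145),20),((238,158),20)]:print(uv,z,ray(uv,K,T,z))
img=cv2.imread("pics/w3.png")[:,:,::-1].copy()
s=r.sense();Tt=np.eye(4);Tt[:3,:3]=R.from_euler("xyz",s["tcp_rot"],degrees=True).as_matrix();Tt[:3,3]=s["tool_pos"]
Tc=np.linalg.inv(Tt)@T
print(sleevefit(img,K,Tc,[0,-31,48,35],(279,260)))
E
```

```text
(269.3, 109.5) 20 [542.9340416  303.78727512  20.        ]
(265, 105) 80 [541.51378755 306.90857449  80.        ]
(221, 76) 20 [501.85259944 338.68001001  20.        ]
(302, 60) 20 [578.23577881 343.76173559  20.        ]
(316, 145) 20 [584.60568073 265.1654762   20.        ]
(238, 158) 20 [506.24119055 261.32377538  20.        ]
(array([ -1. , -31.6,  54.1,  34.4]), np.float64(326.3125), np.int32(19192))
```

```bash

python3 -m jog '[[-0.009,0,0.03,0,40],[-0.009,0,0.06,0,40],[-0.009,0,0.09,0,40],[-0.009,0,0.11,0,40],[-0.009,0,0.123,0,40],[-0.009,0,0.123,0,40]]' 60
python3 -c "
from h import *
need(534.5,230,105,-7)"
```

```text
time: 7.1
tool_pos: [534.8, 228.1, 103.7]
tcp_rot: [180.0, -0.1, -6.9]
ft_force: [-0.1, -0.4, -1.1]
finger_gap: 46.8
need [-0.0005 -0.0019 -0.0013] turn 0.09 t 7.1 tcp [534.8 228.1 103.7] rot [ 1.7996e+02 -1.2000e-01 -6.9100e+00] j6 25.0
```

```bash

python3 -m jog '[[0,-0.005,0,0,40],[0,-0.01,0,0,40],[0,-0.014,0,0,40],[0,-0.017,0,0,40],[0,-0.02,0,0,40],[0,-0.023,0,0,40],[0,-0.026,0,0,40],[0,-0.026,0,0,40]]' 30
python3 - <<'E'
from h import *
need(539,270,105,-7)
p=r.snapshot("wrist");cv2.imwrite("pics/w4.png",p["image"][:,:,::-1])
print(sleevefit(p["image"],p["K"],p["tool_from_camera"],[-1,-20,57,20],(279,270)))
E
```

```text
time: 7.9
tool_pos: [538.3, 245.8, 105.7]
tcp_rot: [179.1, -0.1, -7.0]
ft_force: [-11.9, -44.5, 24.1]
finger_gap: 46.5
need [-0.0022 -0.0241  0.0003] turn 0.01 t 7.9 tcp [538.3 245.8 105.7] rot [ 1.7911e+02 -9.0000e-02 -6.9900e+00] j6 27.3
(array([  0.5, -27.8,  53.2,  33.3]), np.float64(271.1875), np.int32(19250))
```

The outside push stalled: 44 N of force, and the fit still shows a 33° tilt. Friction up the post cancels most of the lever arm. I'll back off, put the post tip inside the bore and push the low rim from inside, which gives roughly four times the leverage.

```bash

python3 -m jog '[[0,0.01,0,0,40],[0,0.02,-0.01,0,40],[0,0.02,-0.04,0,40],[0,0.01,-0.07,0,40],[0,-0.01,-0.08,0,40],[0,-0.028,-0.08,0,40],[0,-0.028,-0.08,0,40]]' 60
python3 - <<'E'
from h import *
need(538.7,275,150,-7)
p=r.snapshot("wrist");cv2.imwrite("pics/w5.png",p["image"][:,:,::-1])
q=r.snapshot("side");cv2.imwrite("pics/q5.png",q["image"][:,:,::-1])
print(sleevefit(p["image"],p["K"],p["tool_from_camera"],[-1,-28,57,30],(279,270)))
E
```

```text
time: 8.65
tool_pos: [541.5, 277.5, 185.5]
tcp_rot: [179.2, -0.1, -6.9]
ft_force: [-1.0, -0.7, -0.8]
finger_gap: 46.4
need [-0.0026  0.0023  0.0355] turn 0.15 t 8.65 tcp [541.5 277.5 185.5] rot [ 1.7923e+02 -1.3000e-01 -6.8500e+00] j6 29.7
(array([  0.5, -28.4,  53.1,  33.5]), np.float64(263.375), np.int32(19241))
```

```bash

python3 -m jog '[[-0.0025,0.001,0.01,0,40],[-0.0025,0.001,0.02,0,40],[-0.0025,0.001,0.03,0,40],[-0.0025,0.001,0.038,0,40],[-0.0025,0.001,0.045,0,40],[-0.0025,0.001,0.05,0,40],[-0.0025,0.001,0.0525,0,40],[-0.0025,0.001,0.0525,0,40]]' 40
python3 - <<'E'
from h import *
need(539,276.5,131,-7)
q=r.snapshot("side");cv2.imwrite("pics/q6.png",cv2.resize(q["image"][70:250,150:350],None,fx=3,fy=3,interpolation=cv2.INTER_CUBIC)[:,:,::-1])
E
```

```text
time: 9.55
tool_pos: [538.0, 273.6, 131.1]
tcp_rot: [179.1, 0.0, -6.9]
ft_force: [0.5, -0.1, -1.5]
finger_gap: 47.0
need [ 0.0006 -0.003   0.0001] turn 0.1 t 9.55 tcp [538.  273.6 131.1] rot [ 1.7906e+02  3.0000e-02 -6.9000e+00] j6 29.7
```

View pics/q6.png

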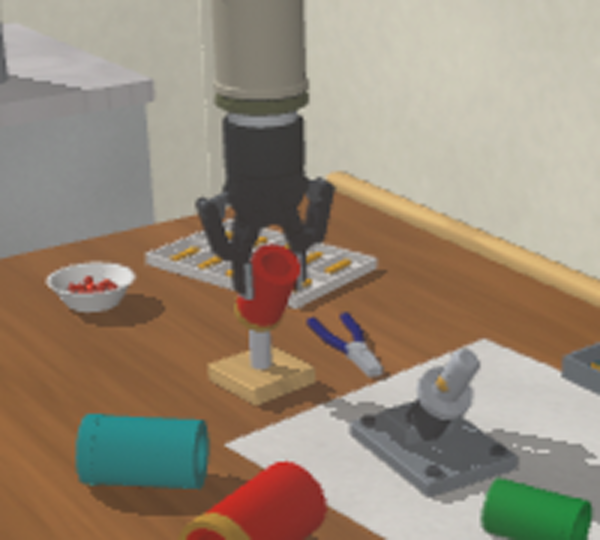

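The post tip sits in the sleeve mouth with no contact force (crop position (260,330)). Now I push from inside with a light grip.

```bash

python3 -m jog '[[0,-0.003,0,0,40],[0,-0.006,0,0,40],[0,-0.009,0,0,40],[0,-0.012,0,0,40],[0,-0.015,0,0,40],[0,-0.015,0,0,40]]' 20
python3 - <<'E'
from h import *
need(542,308,131,-7)
p=r.snapshot("wrist");cv2.imwrite("pics/w7.png",p["image"][:,:,::-1])
print(r.sense()["wrist_torque"],sleevefit(p["image"],p["K"],p["tool_from_camera"],[0,-22,57,25],(279,270)))
E
```

```text
time: 10.2
tool_pos: [540.3, 286.4, 132.1]
tcp_rot: [178.8, -0.0, -6.9]
ft_force: [-3.5, -12.4, 6.5]
finger_gap: 46.3
need [-0.0009 -0.0217  0.0007] turn 0.06 t 10.2 tcp [540.3 286.4 132.1] rot [ 1.7882e+02 -1.0000e-02 -6.9400e+00] j6 30.9
[-2.64757456  0.64476231 -0.01789192] (array([  0.7, -18.9,  56.3,  25.6]), np.float64(222.875), np.int32(18253))
```

```bash

python3 -m jog '[[-0.001,-0.004,0,0,40],[-0.001,-0.008,0,0,40],[-0.001,-0.011,0,0,40],[-0.001,-0.014,0,0,40],[-0.001,-0.017,0,0,40],[-0.001,-0.02,0,0,40],[-0.001,-0.023,0,0,40],[-0.001,-0.023,0,0,40]]' 20
python3 - <<'E'
from h import *
need(542,308,131,-7)
p=r.snapshot("wrist");cv2.imwrite("pics/w8.png",p["image"][:,:,::-1])
print(r.sense()["wrist_torque"],sleevefit(p["image"],p["K"],p["tool_from_camera"],[0,-5,60,6],(279,290)))
E
```

```text
time: 11.05
tool_pos: [542.2, 306.9, 131.4]
tcp_rot: [178.5, -0.0, -7.0]
ft_force: [0.1, -11.4, 0.9]
finger_gap: 46.6
need [-0.0004 -0.0011  0.0004] turn 0.02 t 11.05 tcp [542.2 306.9 131.4] rot [ 1.7854e+02 -1.0000e-02 -6.9800e+00] j6 32.8
[-2.4606479   0.08567059 -0.01646849] (array([ 0.6, -0. , 58.4, 10.7]), np.float64(305.6875), np.int32(15418))
```

```bash

python3 -m jog '[[0,-0.003,0,0,40],[0,-0.006,0,0,40],[0,-0.009,0,0,40],[0,-0.011,0,0,40],[0,-0.011,0,0,40]]' 20
python3 - <<'E'
from h import *
need(542,308,131,-7)
p=r.snapshot("wrist");cv2.imwrite("pics/w9.png",p["image"][:,:,::-1])
print(r.sense()["wrist_torque"],sleevefit(p["image"],p["K"],p["tool_from_camera"],[0,2,60,3],(279,290)))
q=r.snapshot("side");c=r.snapshot("scene")
cv2.imwrite("pics/q9.png",np.hstack([cv2.resize(q["image"][80:220,180:300],(360,420),interpolation=cv2.INTER_CUBIC),cv2.resize(c["image"][165:305,360:480],(360,420),interpolation=cv2.INTER_CUBIC)])[:,:,::-1])
E
```

```text
time: 11.6
tool_pos: [543.3, 315.4, 130.0]
tcp_rot: [178.3, 0.1, -7.0]
ft_force: [1.0, -10.6, -3.4]
finger_gap: 46.5
need [-0.0004  0.0075 -0.0008] turn -0.02 t 11.6 tcp [543.3 315.4 130. ] rot [ 1.7826e+02  7.0000e-02 -7.0200e+00] j6 33.6
[-1.97912846 -0.05557624 -0.0046101 ] (array([ 0.7, 10. , 62.7,  2.4]), np.float64(193.3125), np.int32(14206))
```

View pics/q9.png

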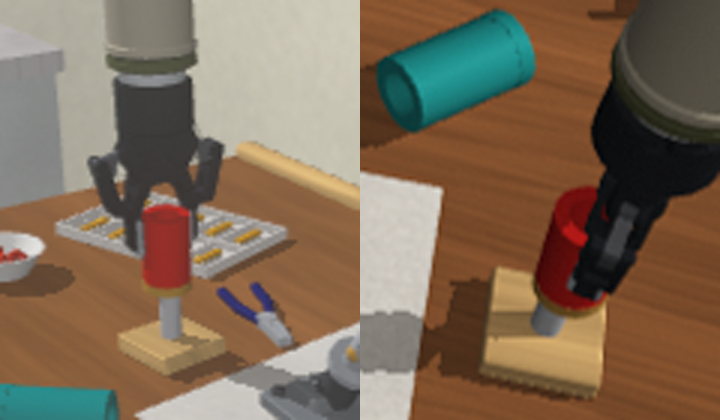

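Now it is upright: about 0.7° tilt in the world frame, band around the post tip at crop (165,285). I'll relieve the side push and lower it.

```bash

python3 -m jog '[[0,0.003,0,0,40],[0,0.003,0.005,0,40],[0,0.003,0.01,0,40],[0,0.0025,0.015,0,40],[0,0.0025,0.02,0,40],[0,0.0025,0.02,0,40]]' 40
python3 -c "
from h import *
need(543,312,92,-7)
p=r.snapshot('wrist')
print(sleevefit(p['image'],p['K'],p['tool_from_camera'],[0,10,62,3],(279,290)))"
```

```text
time: 12.35
tool_pos: [542.1, 312.1, 108.8]
tcp_rot: [178.2, 0.2, -7.0]
ft_force: [-0.3, -0.1, -2.0]
finger_gap: 46.7
need [ 0.0009 -0.0005  0.0168] turn -0.01 t 12.35 tcp [542.1 312.1 108.8] rot [ 1.7821e+02  1.6000e-01 -7.0100e+00] j6 33.4
(array([ 0.7,  8.7, 62.6,  3.7]), np.float64(197.875), np.int32(14358))
```

```bash

python3 -m jog '[[0,0,0.005,0,40],[0,0,0.01,0,40],[0,-0.0005,0.015,0,40],[0,-0.0005,0.019,0,40],[0,-0.0005,0.022,0,40],[0,-0.0005,0.024,0,40],[0,-0.0005,0.025,0,40]]' 40
python3 -m jog '[[0,0,0.001,0,40],[0,0,0.002,0,40],[0,0,0.002,0,40]]' 40
```

```text
time: 13.1
tool_pos: [542.2, 311.9, 84.1]
tcp_rot: [178.2, 0.1, -7.0]
ft_force: [-0.7, 0.4, -0.4]
finger_gap: 46.5
time: 13.4
tool_pos: [542.2, 311.8, 82.1]
tcp_rot: [178.2, 0.1, -7.0]
ft_force: [0.0, -0.2, -1.2]
finger_gap: 46.7
```

Not seated yet, since there is no upward force. I'll keep creeping down.

```bash

python3 -m jog '[[0,0,0.001,0,40],[0,0,0.002,0,40],[0,0,0.003,0,40],[0,0,0.003,0,40]]' 40
```

```text
time: 13.8
tool_pos: [542.3, 312.0, 79.6]
tcp_rot: [178.2, 0.1, -7.0]
ft_force: [-2.1, 0.3, 3.6]
finger_gap: 46.8
```

```bash

python3 -m jog '[[0,0,0.001,0,40],[0,0,0.001,0,40],[0,0,0.001,0,58],[0,0,0.001,0,62],[0,0,0,0,80],[0,0,0,0,100],[0,0,0,0,100],[0,0,0,0,100]]' 20
python3 - <<'E'
from h import *
q=r.snapshot("side");c=r.snapshot("scene");w=r.snapshot("wrist");print(r.sense()["finger_gap"])
cv2.imwrite("pics/w10.png",w["image"][:,:,::-1])
cv2.imwrite("pics/q10.png",np.hstack([cv2.resize(q["image"][80:220,180:300],(360,420),interpolation=cv2.INTER_CUBIC),cv2.resize(c["image"][165:305,360:480],(360,420),interpolation=cv2.INTER_CUBIC)])[:,:,::-1])
print(sleevefit(w['image'],w['K'],w['tool_from_camera'],[0,9,60,3],(279,290)))
need(542,312,80,-7)
E
```

```text
time: 14.6
tool_pos: [542.3, 311.9, 79.5]
tcp_rot: [178.2, 0.1, -7.0]
ft_force: [-0.0, -0.4, 1.2]
finger_gap: 85.5
85.01297343539972
(array([ 0.9,  7. , 62. ,  1.8]), np.float64(814.9375), np.int32(14468))
need [-0.0003 -0.     -0.0004] turn -0.01 t 14.75 tcp [542.3 311.9  79.6] rot [ 1.7824e+02  1.3000e-01 -7.0100e+00] j6 33.5
```

View pics/q10.png

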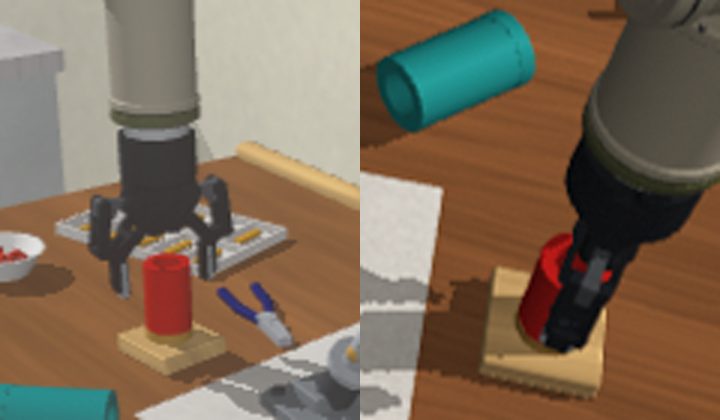

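The sleeve stands on the base, released, with the jaws open clear on both sides. I'll retreat straight up and do a last check.

```bash

python3 -m jog '[[0,0,-0.015,0,100],[0,0,-0.035,0,100],[0,0,-0.06,0,100],[0,0,-0.1,0,100],[0,0,-0.14,0,100],[0,0,-0.17,0,100],[0,0,-0.17,0,100],[0,0,-0.17,0,100]]'
python3 - <<'E'
from h import *
from scipy.optimize import minimize
p={n:r.snapshot(n) for n in["scene","side"]}
q=p["side"]["image"];c=p["scene"]["image"]
cv2.imwrite("pics/q11.png",np.hstack([cv2.resize(q[130:310,180:460],(400,257)),cv2.resize(c[140:360,80:480],(400,257))])[:,:,::-1])
for n in p:
    K,T=p[n]["K"],p[n]["T"];b=np.array([542.3,303,20.])
    M,cc,a=redmask(p[n]["image"],proj([b+[0,0,45]],K,T)[0])
    cost=lambda v:np.abs(M-hullmask(cyl(np.array([v[0],v[1],20]),np.array([v[2],v[3],1.]),24,10,80),K,T)).sum()
    x0=np.array([542,303,0,0.])
    o=minimize(cost,x0,method="Nelder-Mead",options=dict(initial_simplex=[x0]+[x0+d for d in np.diag([6,6,.1,.1])]))
    print(n,np.round(o.x,3),o.fun,a)
print(r.sense()["time"])
E
```

```text
time: 15.55
tool_pos: [544.0, 317.4, 251.7]
tcp_rot: [178.3, -0.0, -7.0]
ft_force: [-0.1, -0.5, -0.3]
finger_gap: 85.5
scene [ 5.39050e+02  3.05653e+02  3.50000e-02 -8.00000e-03] 51.9375 849
side [5.41065e+02 3.03341e+02 7.10000e-02 1.08000e-01] 23.8125 399
15.65
```

View pics/q11.png

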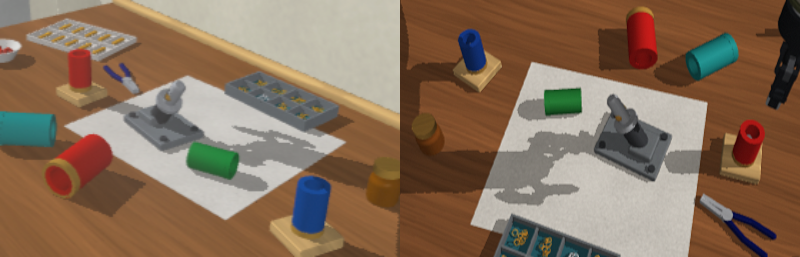

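```bash
python3 -c "
from h import *
print(r.hand_in(),r.sense()['time'])"
```

```text
the job is handed in; nothing more can be done
the job is handed in; nothing more can be done
```

The red sleeve is on the free post, brass band down. It was lowered until it touched the base, then released. I handed the job in at about 15.7 s of the 37 s allowed; no verdict came back.

- **Removal and righting:** I pulled the sleeve off along the arbor. The tool can't tilt, so I then had to turn the sleeve upright in the jaws. Pushing it against the outside of the post stalled at about 44 N and barely turned it. Hooking the post tip inside the bore and pushing from there worked at about 12 N.
- **Lowering:** It went down with almost no side force. A small upward force (about +4 N) marked contact with the base, and I opened the jaws there and backed straight up.
- **Final position:** The last scene and side pictures show the sleeve standing on the base. The two fits put its lower end at about (539, 306) and (541, 303) mm, within about 4 mm of my estimate of the post axis at (542, 305). Its height on the base was judged from the contact force and the pictures, not measured.
- **Tilt (checks disagree):** The single-camera fits gave about 0.04 rad from the scene view and 0.13 rad from the side view, against the 0.08 rad limit. I discounted the side value because one camera judges tilt toward or away from it poorly. The sleeve looks upright in the pictures, and just before lowering the wrist fit gave about 0.7° (0.01 rad).
- **Other items:** By eye, the blue sleeve, pliers and jar look undisturbed. I did not measure their positions.

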